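# Gauge two bushings and lift the kit tote

### The arm

A 6-joint arm with a two-finger parallel gripper is mounted at the origin on the work surface. World frame = base frame: x ahead of the robot, y to its left, z up, the work surface at z = 0. Lengths are in mm, angles in rad, forces in N, time in s.
With the tool pointing down it reaches from about 400 to 925 mm from the base axis. Payload 12.5 kg.
Tool frame: the origin (TCP) lies on the mounting face of the last link; the fingertips stand 190 mm ahead of it and the grasp point (between the pads) lies 171 mm ahead of it (env.tcp_to_tips is the distance from the TCP to the fingertips, in mm); x points along the fingers, y is the direction in which the jaws open and shut, and the axes are right-handed (so a half turn about x gives the same grasp; the last joint's range is limited). The gripper opens to 95 mm and grips with 3 to 60 N. Pads are 20 mm wide; open, the fingers measure 119 mm over their backs; the gripper's body (75 mm by 180 mm) begins 59 mm behind the grasp point.
Start: joints at [1.19, 0.491, 1.559, -0, 1.092, -0.106], TCP at [169.572, 601.556, 404.761] pointing down, gripper open.
Joint ranges: [-3.1, 3.1], [-0.84, 2.19], [0.05, 2.79], [-1.13, 4.28], [0.06, 2.93], [-2.69, 2.69]. Speed limits (rad/s): [2.22, 2.22, 2.79, 3.14, 3.14, 3.14].

### API

Orientations are given as [roll, pitch, yaw] about the fixed x, y, z axes, in that order (R = Rz(yaw) Ry(pitch) Rx(roll)).
In Python, from cell import monitor, cams, job, env gives the robot as it stands. The module is installed in compiled form; this text tells all that it offers.
- The arm moves only by the tool apply_moves, never from a script. Its argument "series" is a list of rows, each a list of 3 entries, a list of its own where there are three numbers: the closure, from -1 (fully open) to 1 (shut), so that 0 is half open, then the shift along the tool's x, y, z in cm, then the turn about the tool's x in rad. A call has 1 to 20 rows; each row is the pose to reach, as a shift and turn from the pose commanded when the call began, along the tool's axes at that moment; what a row does not reach only later rows make up. A row lasts 1/8 s, in which the tool goes at most 62.5 mm and 10.7 degrees, less where a joint would pass 70% of its speed; a pose out of reach is approached as far as the arm can. A call with a gripper value outside its range is refused whole. The fingers move at their own pace and stop on an object; the grip force is fixed at half the most. Time passes only in rows, so rows that repeat a pose let the fingers close. It gives the time, the measured TCP pose, the force and the opening at its end, in the units of the state.
- monitor.state(): the state, without advancing time (a new reading comes with each control period).
- cams.read_camera(name): name is "side" or "top"; returns a dict with "image" (400x640x3 uint8, red, green, blue), "fx", "fy", "cx", "cy" (pixels), "position" and "orientation" of the camera in the world. Camera axes: x right, y down, z forward; pixel columns grow to the right and rows downward; lengths in mm; the calibration is good to about 2 mm. A picture is of the moment at which its call begins. There is no depth.
- job.job_done(): hands the job in, once; it reports no verdict.
The state is a dict: "t": time; "joints": joint angles; "qvel": joint speeds; "tau": joint torques, N m; "eef_pos": TCP position; "tcp_rot": TCP orientation; "ft_force": force on the tool from outside, world axes, zero at the start; "moment": the same for the moment, N m; "opening": opening from 0.0 (shut) to 1.0 (fully open).
Only numpy, scipy, OpenCV 4.12 (cv2) and the standard library are available. Lean on these libraries where they do the work, as an engineer would, in place of code of your own. Each camera call takes 0.05 s, during which the arm holds its last target. There are 200 camera calls.

### The job

Try the two bronze bushings one after the other on the steel gauge pin in the vice, putting each away before you take the next: the one that slides right down to the vice jaws goes into the empty end pocket of the blue tote, the one that stops on the tip of the pin goes into the red scrap bin. Then lift the tote by its grip about 10 cm clear of the bench, with the bushing and the two nuts in it, and finish while holding it there, level and still, the gripper alone carrying it. Leave the other things on the bench undisturbed.

Things in the scene. Friction and masses are not known exactly. Their poses are not given: they have to be found in the camera images.
- bushing_1: plain bronze bushing (a thick tube), outside diameter 42 mm, 36 mm long, about 0.2 kg; at the start it stands on end on the bench. Origin: centre of its underside, z along its bore. One of the two bushings has a 32 mm bore and the other a 27 mm bore; which one this is shows only on the gauge pin (or by looking at the bore)
- bushing_2: the other bushing, the same outside (diameter 42 mm, 36 mm long, about 0.2 kg), standing on end; same origin and axes. Its bore is the one of 32 and 27 mm that the first has not
- pin_tip (a point): centre of the flat top end of the gauge pin: a bright steel pin of 30 mm diameter, clamped upright in the vice, its last 4 mm tapered to 22 mm; it stands 45 mm out of the jaws, tip 107 mm above the bench. The 32 mm bore slides over it with 1 mm play all round; the 27 mm bore comes to rest on the taper about 2.5 mm below the tip
- pin_foot (a point): point on the pin's axis level with the flat tops of the vice jaws, 62 mm above the bench; a bushing that is fully down stands here with its underside on the jaws (jaws 100 mm wide, together 106 mm long, level on top)
- gauge_pin: the gauge pin itself, fixed in the vice; origin on its axis 20 mm above the bench, z up
- vice: low machine vice, fixed to the bench; origin on the bench below the pin. Its own x points away from the screw: it runs from 170 mm (screw handle) behind the pin to 100 mm beyond it, 100 mm wide (screw handle 146 mm wide), no part but the pin higher than 62 mm
- tote: loose blue plastic tote, about 0.4 kg: open tray 160 mm wide (its x), 330 mm long (its y), walls 55 mm high, floor and walls 4 mm. Cross partitions 75 mm either side of the middle, 50 mm high, make end pockets 84 by 152 mm inside: the -y one empty at the start, the +y one with two nuts; a lengthwise web between carries the grip. Origin: centre of its underside
- tote_grip (a point): centre of the tote's black grip: a level bar along the tote's y, 150 mm long, 20 mm wide (tote's x) and 22 mm high, this point 110 mm above the tote's underside; free on both sides and below over its middle 110 mm (a 6 mm web ends 45 mm below)
- tote_pocket (a point): centre of the floor of the tote's empty end pocket (tote's -y end), 4 mm above the underside
- nut_1: steel hex nut, 36 mm across flats, 19 mm high, about 0.11 kg, lying flat in the tote's +y pocket; origin: centre of its underside
- nut_2: a second hex nut of the same kind, beside it; origin: centre of its underside
- scrap_bin: red stacking bin, fixed: 160 mm (its x) by 130 mm (its y) outside, walls 4 mm thick and 75 mm high, the front (-x side, towards the robot) only 45 mm, floor 4 mm thick. Origin: centre of its underside
- spray_can: yellow spray can standing, 52 mm across, 170 mm high; not to be disturbed
- funnel: orange funnel standing mouth down, 104 mm across, 120 mm high; not to be disturbed
- hammer: hammer lying on the bench, 280 mm long; origin at the middle of its length; not to be disturbed
- spanner: spanner lying flat, 200 mm long, 8 mm thick; not to be disturbed
- grease_tin: grey tin with a black lid, 76 mm across, 75 mm high; not to be disturbed
Things that resemble listed ones, but are neither listed nor needed, are in the scene too. Leave any pink or turquoise look-alike of the bushing_1 alone.

How it is judged (in metres and radians):
On the way, in this order (a step that is already met when the one before it is completed fails the run):
1. one bushing is tried on the gauge pin: it goes right down to the jaws, or it stands pressed on the pin's tip (((z of bushing_1 in the frame of pin_foot below 0.004 m and horizontal distance between bushing_1 and pin_foot below 0.005 m and angle between bushing_1's own z axis and vertical below 0.1 rad) or (contact force between bushing_2 and gauge_pin above 0.5 N and horizontal distance between bushing_2 and pin_tip below 0.007 m and angle between bushing_2's own z axis and vertical below 0.15 rad and z of bushing_2 in the frame of pin_tip above -0.008 m))), for 0.05 s.
2. that bushing is put away: the one that fits in the tote's empty end pocket, the one that does not in the scrap bin (((y of bushing_1 in the frame of tote between -0.163 and -0.075 m and x of bushing_1 in the frame of tote between -0.08 and 0.08 m and z of bushing_1 in the frame of tote between -0.003 and 0.045 m) or (x of bushing_2 in the frame of scrap_bin between -0.08 and 0.08 m and y of bushing_2 in the frame of scrap_bin between -0.065 and 0.065 m and z of bushing_2 in the frame of scrap_bin between 0 and 0.05 m))), for 0.1 s.
3. the other bushing is tried on the gauge pin, the first one being put away ((((y of bushing_1 in the frame of tote between -0.163 and -0.075 m and x of bushing_1 in the frame of tote between -0.08 and 0.08 m and z of bushing_1 in the frame of tote between -0.003 and 0.045 m) and (contact force between bushing_2 and gauge_pin above 0.5 N and horizontal distance between bushing_2 and pin_tip below 0.007 m and angle between bushing_2's own z axis and vertical below 0.15 rad and z of bushing_2 in the frame of pin_tip above -0.008 m)) or ((x of bushing_2 in the frame of scrap_bin between -0.08 and 0.08 m and y of bushing_2 in the frame of scrap_bin between -0.065 and 0.065 m and z of bushing_2 in the frame of scrap_bin between 0 and 0.05 m) and (z of bushing_1 in the frame of pin_foot below 0.004 m and horizontal distance between bushing_1 and pin_foot below 0.005 m and angle between bushing_1's own z axis and vertical below 0.1 rad)))), for 0.05 s.
4. both bushings are put away where they belong (y of bushing_1 in the frame of tote between -0.163 and -0.075 m and x of bushing_1 in the frame of tote between -0.08 and 0.08 m and z of bushing_1 in the frame of tote between -0.003 and 0.045 m and x of bushing_2 in the frame of scrap_bin between -0.08 and 0.08 m and y of bushing_2 in the frame of scrap_bin between -0.065 and 0.065 m and z of bushing_2 in the frame of scrap_bin between 0 and 0.05 m), for 0.1 s.
At the end, for the whole second after the job is handed in: Gripper alone carries the tote: underside 60-160 mm above the bench, tilt under 0.10 rad, still (20 mm/s, 0.1 rad/s); fitting bushing in its -y pocket, both nuts in the +y pocket, the other bushing in the scrap bin; can, funnel, hammer, spanner, tin within 30 mm of their start (all of step 4 and height (world z) of tote between 0.06 and 0.16 m and angle between tote's own z axis and vertical below 0.1 rad and linear speed of tote below 0.02 m/s and angular speed of tote below 0.1 rad/s and contact force between the fingers and tote above 1 N and contact force between tote and vice below 0.1 N and contact force between tote and scrap_bin below 0.1 N and contact force between tote and spray_can below 0.1 N and contact force between tote and grease_tin below 0.1 N and contact force between tote and funnel below 0.1 N and y of nut_1 in the frame of tote between 0.075 and 0.163 m and x of nut_1 in the frame of tote between -0.08 and 0.08 m and z of nut_1 in the frame of tote between -0.003 and 0.045 m and y of nut_2 in the frame of tote between 0.075 and 0.163 m and x of nut_2 in the frame of tote between -0.08 and 0.08 m and z of nut_2 in the frame of tote between -0.003 and 0.045 m and distance of each of spray_can, funnel, hammer, spanner, grease_tin from where it was at the start of the episode below 0.03 m); the arm keeps its last pose, push and grip.
It fails at once if the tote is tipped by more than 20 degrees (angle between tote's own z axis and vertical above 0.35 rad).
It fails at once if a bystander is knocked over or pushed away (distance of any of spray_can, funnel, hammer, spanner, grease_tin from where it was at the start of the episode above 0.03 m or angle between any of spray_can, funnel, grease_tin's own z axis and vertical above 0.5 rad).
It also fails if it takes over 69 s, if anything falls off the work surface, if the arm or the gripper's body presses on something with over 40 N, if the wrist force passes 120 N, or if a joint passes its speed limit or range.

## Working session

There is one attempt and no reset: what is moved stays moved. The work goes in short steps, Python scripts to look and compute and a tool call to move; the robot and the scene stay as the last step left them, time stands still between calls to the robot, and variables do not carry over. Pictures are saved under pics/ and viewed, about 8 in all and at most 12, crops included, and the job is handed in when it is done.

Besides the shell and the picture viewer there is one more tool, called after ">>>" as name(argument=value, ...), one argument or row to a line, values as JSON. apply_moves: Moves the arm, as the interface text tells. Its arguments: {"type":"object","properties":{"series":{"type":"array"}},"required":["series"]}

```bash
mkdir -p pics; python3 - <<'E'
from cell import monitor,cams,env
import cv2
print(monitor.state(), env.tcp_to_tips)
for n in("top","side"):
    c=cams.read_camera(n); cv2.imwrite(f"pics/{n}0.png",c["image"][:,:,::-1])
    print(n,{k:v for k,v in c.items() if k!="image"})
E
```

```text
{'t': 0.0, 'joints': array([ 1.19035737e+00,  4.91548562e-01,  1.55946080e+00,  6.49001607e-06,
        1.09166965e+00, -1.05584794e-01]), 'qvel': array([ 1.31677604e-03, -1.23206803e-03,  7.55900829e-05,  3.97384835e-04,
       -2.23598261e-03,  6.96807067e-04]), 'tau': array([-2.12748942e-03, -6.12645507e+01, -2.58165282e+01,  6.91944198e-02,
        4.84308321e-02, -1.26121913e-04]), 'eef_pos': array([169.58409668, 601.5155158 , 404.16455435]), 'tcp_rot': array([-1.68167951,  1.56970996, -1.95653666]), 'ft_force': array([ 0.14353194, -1.03915225,  0.19827722]), 'moment': array([ 0.07973323, -0.0333352 , -0.01487686]), 'opening': 0.9988916247113353} 190.1
top {'fx': 454.1121175443642, 'fy': 454.1121175443642, 'cx': 316.6987139984219, 'cy': 203.58443630532017, 'position': array([ 345.14477573,   -1.28519481, 1254.51587187]), 'orientation': array([-3.00401046, -0.01439481, -1.54635257])}
side {'fx': 392.1086889782452, 'fy': 392.1086889782452, 'cx': 321.4939173242179, 'cy': 200.58395486214158, 'position': array([  416.36142538, -1040.66542925,   927.52693302]), 'orientation': array([-2.25953566,  0.02110913, -0.11562052])}
```

View pics/top0.png

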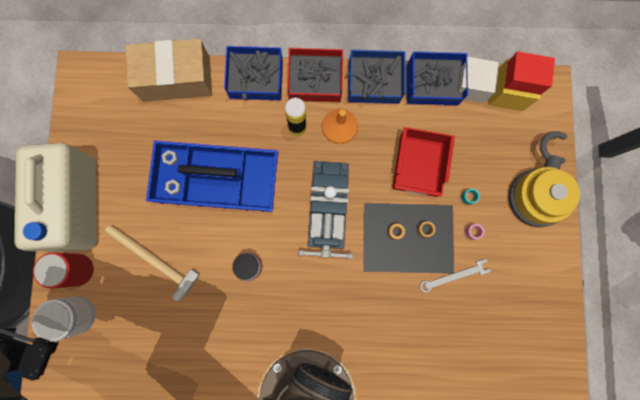

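View pics/side0.png

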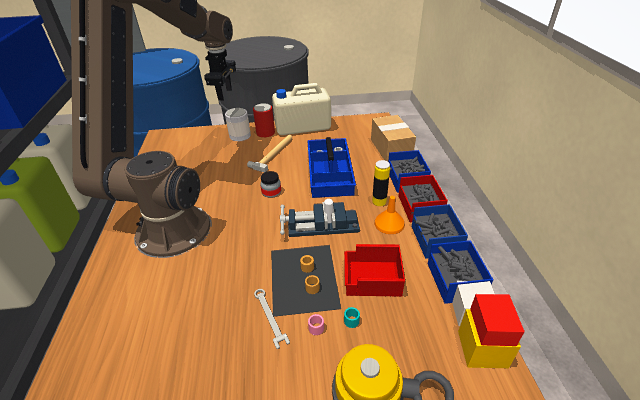

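The top view shows the candidates. The bronze bushings are at (397,231) and (428,229) on the dark mat. The turquoise look-alike is at (471,197) and the pink one at (476,231). The tote is at (213,176) with its grip at (207,172), nuts on the left and the empty pocket on the right. The pin is at (330,192) and the bin at (423,162). I choose the two bronze rings and will check them in a close crop.

```bash
cat > h.py <<'E'
import numpy as np, cv2
from scipy.spatial.transform import Rotation as R
from cell import monitor,cams,env
def look(n): return cams.read_camera(n)
def project(c,P):
    p=R.from_euler('xyz',c["orientation"]).inv().apply(np.atleast_2d(P)-c["position"])
    return np.c_[c["fx"]*p[:,0]/p[:,2]+c["cx"], c["fy"]*p[:,1]/p[:,2]+c["cy"]]
def onplane(c,uv,z):
    uv=np.atleast_2d(np.float64(uv)); d=np.c_[(uv[:,0]-c["cx"])/c["fx"],(uv[:,1]-c["cy"])/c["fy"],np.ones(len(uv))]
    d=R.from_euler('xyz',c["orientation"]).apply(d)
    return c["position"]+d*((z-c["position"][2])/d[:,2])[:,None]
def hsv(c): return cv2.cvtColor(c["image"],cv2.COLOR_RGB2HSV)
def blobs(m,amin=20):
    n,l,s,ce=cv2.connectedComponentsWithStats(m.astype(np.uint8))
    return [(s[i],ce[i],l==i) for i in range(1,n) if s[i,4]>=amin]
def crop(c,x,y,w,h,k,name): cv2.imwrite(name,cv2.resize(c["image"][y:y+h,x:x+w,::-1],None,fx=k,fy=k,interpolation=cv2.INTER_CUBIC))
E
python3 - <<'E'
from h import *
T=look("top");S=look("side")
for n,c in(("top",T),("side",S)):
    H=hsv(c); h,s,v=H[...,0],H[...,1],H[...,2]
    print(n)
    roi=np.zeros(h.shape,bool)
    if n=="top": roi[205:272,365:452]=1
    else: roi[248:312,275:338]=1
    for st,ce,l in blobs(roi&(s>90)&(v>60)&(h<25)):
        print(" bronze",st,ce.round(1)); cs,hi=cv2.findContours(l.astype(np.uint8),cv2.RETR_CCOMP,cv2.CHAIN_APPROX_NONE)
        for q,hh in zip(cs,hi[0]): 
            if len(q)>5: print("   ",'hole' if hh[3]>=0 else 'outer',np.round(cv2.fitEllipse(q)[0],2),np.round(cv2.fitEllipse(q)[1],2),cv2.contourArea(q),onplane(c,cv2.fitEllipse(q)[0],36)[0].round(1))
    if n=="top":
        for nm,m in(("blue",(h>105)&(h<128)&(s>150)),("red",((h<6)|(h>174))&(s>180))):
            for st,ce,l in blobs(m,1500):
                q=max(cv2.findContours(l.astype(np.uint8),0,2)[0],key=cv2.contourArea); b=cv2.boxPoints(cv2.minAreaRect(q))
                if ce[1]>120 and 140<ce[0]<470:print(nm,ce,b.round(1).tolist(), onplane(c,b,55 if nm=="blue" else 75)[:,:2].round(0).tolist())
        q=(h>=0)&(v<45); q[:160]=0;q[185:]=0;q[:,:175]=0;q[:,240:]=0
        for st,ce,l in blobs(q): 
            r=cv2.minAreaRect(np.argwhere(l)[:,::-1].astype(np.float32)); print("grip",ce,r,onplane(c,cv2.boxPoints(r),121)[:,:2].round(0).tolist())
a=T["image"][130:275,300:460,::-1]; b=S["image"][190:320,255:415,::-1]
a=cv2.resize(a,None,fx=4,fy=4,interpolation=2); cv2.imwrite("pics/a.png",a)
b=cv2.resize(b,None,fx=4.5,fy=4.5,interpolation=2); cv2.imwrite("pics/b.png",b)
E
```

```text
top
 bronze [417 221  19  17 193] [426.1 228.9]
    outer [426.02 228.98] [15.89 18.1 ] 224.0 [ 452.9 -311.2   36. ]
    hole [425.61 229.12] [ 8.76 10.21] 68.5 [ 452.5 -310.1   36. ]
 bronze [388 223  18  17 195] [396.2 231.1]
    outer [396.17 231.11] [16.02 17.04] 212.5 [ 445.1 -230.5   36. ]
    hole [395.91 231.06] [7.86 8.73] 52.5 [ 445.2 -229.8   36. ]
blue [214.97678598 176.41575558] [[146.5, 200.89999389648438], [151.39999389648438, 140.39999389648438], [276.79998779296875, 150.60000610351562], [271.79998779296875, 211.10000610351562]] [[507.0, 437.0], [672.0, 437.0], [653.0, 97.0], [488.0, 104.0]]
red [423.19937792 161.12597201] [[391.79998779296875, 188.3000030517578], [402.1000061035156, 126.69999694824219], [455.20001220703125, 135.5], [445.0, 197.1999969482422]] [[555.0, -212.0], [724.0, -239.0], [703.0, -382.0], [535.0, -352.0]]
grip [205.17307692 170.41666667] ((207.15887451171875, 170.669921875), (56.27843475341797, 7.1198344230651855), 3.900493860244751) [[573.0, 337.0], [592.0, 337.0], [586.0, 195.0], [567.0, 195.0]]
side
 bronze [275 248  19   3  29] [282.1 248.4]
    outer [283.29 248.67] [ 1.72 21.36] 9.0 [ 377.2 -180.4   36. ]
 bronze [330 248   8  41 176] [334.8 262.1]
    outer [334.06 254.17] [ 5.71 55.13] 131.5 [ 531.  -224.7   36. ]
 bronze [300 255  14  18 215] [306.7 263.3]
    outer [306.71 263.29] [13.79 17.83] 190.5 [ 444.6 -250.2   36. ]
 bronze [305 275  15  19 244] [311.9 284.1]
    outer [311.92 284.07] [14.85 19.12] 220.5 [ 452.5 -329.9   36. ]
    hole [312. 284.] [2.18 4.08] 6.0 [ 452.8 -329.6   36. ]
 bronze [318 309  20   3  33] [329.5 310.5]
    outer [329.63 310.37] [ 1.86 19.77] 12.0 [ 491.  -423.5   36. ]
```

View pics/a.png

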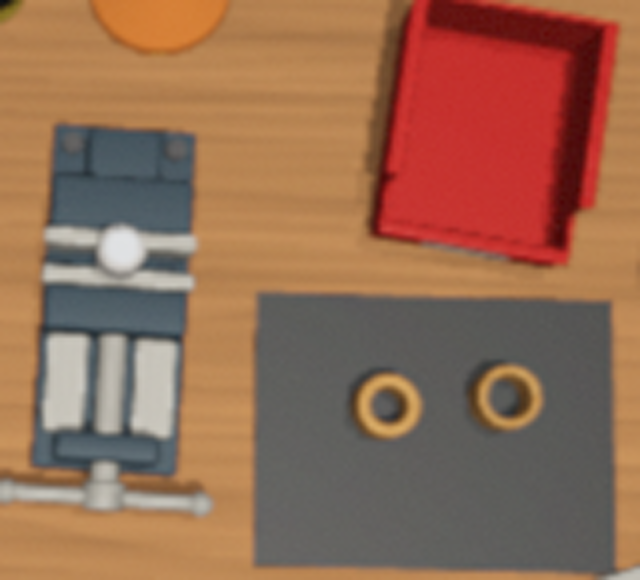

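View pics/b.png

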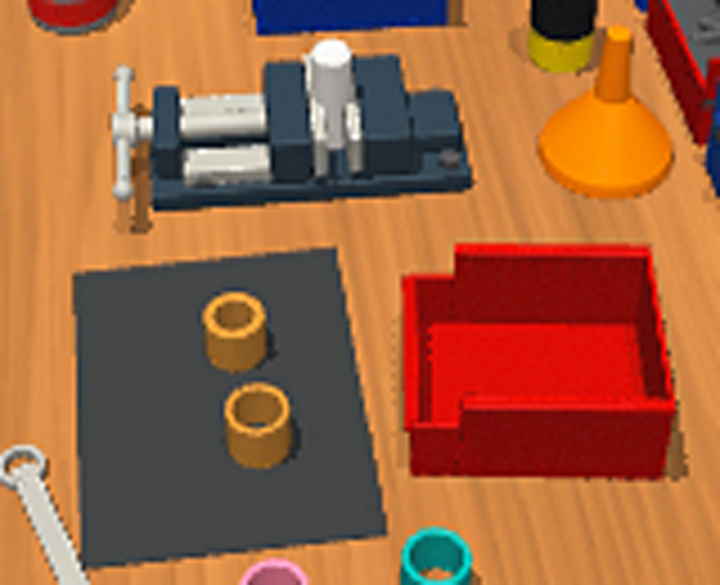

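The bores differ. The left bushing at (396,231) has the smaller hole, so it looks like the 27 mm one (bushing_2). The right one at (426,229) looks like 32 mm (bushing_1). Both are bronze and stand on the mat.

```bash
cat >> h.py <<'E'
def tool():
    s=monitor.state(); M=R.from_euler('xyz',s["tcp_rot"]).as_matrix(); return s,M
def go(target,jawyaw=0.0):
    """shift (cm, tool axes) and turn taking the grasp point to target (mm), jaws along direction jawyaw"""
    s,M=tool(); g=s["eef_pos"]+171*M[:,0]; d=M.T@(np.array(target)-g)/10
    j=np.arctan2(M[1,1],M[0,1]); t=(jawyaw-j+np.pi/2)%np.pi-np.pi/2
    t=-t # tool x points down
    print("grasp",g.round(1),"shift",d.round(2),"turn",round(t,3),"open",round(float(s["opening"]),3),"F",s["ft_force"].round(1),"t",round(s["t"],2))
def tri(c1,p1,c2,p2):
    A=[];b=[]
    for c,p in((c1,p1),(c2,p2)):
        d=onplane(c,p,0)[0]-c["position"]; d/=np.linalg.norm(d); Q=np.eye(3)-np.outer(d,d); A.append(Q);b.append(Q@c["position"])
    return np.linalg.lstsq(np.vstack(A),np.hstack(b),rcond=None)[0]
E
python3 - <<'E'
from h import *
T=look("top");S=look("side")
def bright(c,x,y,w,h,t):
    H=hsv(c)[y:y+h,x:x+w]; 
    for st,ce,l in blobs((H[...,2]>t)&(H[...,1]<40),8): print("bright",st[:5],ce+[x,y])
bright(T,318,180,24,22,225); bright(S,315,192,25,25,225)
for p in((330.1,191.9),): print("pin top", onplane(T,p,107))
print("pin side",onplane(S,(328.3,200.5),107)); print(tri(T,(330.1,191.9),S,(328.3,200.5)))
for n,p,q in(("small",(396.4,231),(306.9,258.6)),("large",(426.3,228.9),(312,280))):
    print(n,onplane(T,p,36),onplane(S,q,36),tri(T,p,S,q))
H=hsv(S); 
for nm,p,z in(("can top",(295,101),170),("funnel base",(340,127),0),("nut1",(169,157),23),("nut2",(172,187),23),("tin",(246,267),75)): print(nm,onplane(T,p,z).round())
print("bin rim corners side",onplane(S,[(357,244.5),(400,244.5),(404.5,279.5),(358,279)],75).round())
s,M=tool();print(M.round(3)); go((452,-235,200))
E
```

```text
bright [10  9  5  6 27] [330.03703704 191.22222222]
bright [ 9  7  9  6 38] [328.13157895 201.28947368]
pin top [[535.5131645  -47.49702604 107.        ]]
pin side [[536.41158997 -51.09552065 107.        ]]
[536.42526311 -47.6125581  104.03897576]
small [[ 445.4011032  -231.14478038   36.        ]] [[ 446.76105176 -231.57282113   36.        ]] [ 446.10997074 -231.2146372    35.52383754]
large [[ 453.14182148 -311.99412056   36.        ]] [[ 454.1817957 -315.3272406   36.       ]] [ 453.87053253 -312.79283039   32.8267996 ]
can top [[752.  47. 170.]]
funnel base [[742. -76.   0.]]
nut1 [[635. 397.  23.]]
nut2 [[551. 383.  23.]]
tin [[340. 163.  75.]]
bin rim corners side [[ 600. -231.   75.]
 [ 727. -248.   75.]
 [ 704. -379.   75.]
 [ 578. -360.   75.]]
[[-0.     0.271  0.962]
 [-0.     0.962 -0.271]
 [-1.    -0.    -0.   ]]
grasp [169.6 601.5 233.6] shift [  3.38 -72.84  49.89] turn 1.296 open 0.999 F [0.2 0.1 0.5] t 0.3
```

>>> apply_moves(
  series=[
    [-1, [0, -13.1, 27.6], 0.7],
    [-1, [0, -13.1, 27.6], 0.7],
    [-1, [0, -13.1, 27.6], 0.7],
    [-1, [0, -13.1, 27.6], 0.7],
    [-1, [0, -28.9, 45.6], 1.296],
    [-1, [0, -28.9, 45.6], 1.296],
    [-1, [0, -28.9, 45.6], 1.296],
    [-1, [0, -28.9, 45.6], 1.296],
    [-1, [0, -47.3, 53.9], 1.296],
    [-1, [0, -47.3, 53.9], 1.296],
    [-1, [0, -47.3, 53.9], 1.296],
    [-1, [0, -62.8, 54.1], 1.296],
    [-1, [0, -62.8, 54.1], 1.296],
    [-1, [0, -62.8, 54.1], 1.296],
    [-1, [0, -72.6, 49.2], 1.296],
    [-1, [0, -72.6, 49.2], 1.296],
    [-1, [0, -72.6, 49.2], 1.296],
    [-1, [0, -72.6, 49.2], 1.296],
  ],
)

```text
t: 2.55
eef_pos: [446.2, -230.7, 404.8]
tcp_rot: [1.85, 1.57, 0.279]
ft_force: [0.1, 0.5, -0.4]
opening: 0.999
```

```bash
python3 -c "
from h import *
go((446,-231.3,24)); print(tool()[1].round(3))"
```

```text
grasp [ 446.3 -230.7  233.8] shift [20.98 -0.03  0.07] turn -0.001 open 0.999 F [ 0.1  0.5 -0.4] t 2.55
[[ 0.     1.    -0.001]
 [ 0.    -0.001 -1.   ]
 [-1.     0.    -0.   ]]
```

>>> apply_moves(
  series=[
    [-1, [6, 0, 0.05], 0],
    [-1, [12, 0, 0.05], 0],
    [-1, [17, 0, 0.05], 0],
    [-1, [19.5, 0, 0.05], 0],
    [-1, [20.8, 0, 0.05], 0],
    [-1, [20.8, 0, 0.05], 0],
    [1, [20.8, 0, 0.05], 0],
    [1, [20.8, 0, 0.05], 0],
    [1, [20.8, 0, 0.05], 0],
    [1, [20.8, 0, 0.05], 0],
    [1, [20.8, 0, 0.05], 0],
    [1, [20.8, 0, 0.05], 0],
    [1, [18, 0, 0.05], 0],
    [1, [13, 0, 0.05], 0],
    [1, [8, 0, 0.05], 0],
    [1, [5, 0, 0.05], 0],
    [1, [5, 0, 0.05], 0],
  ],
)

```text
t: 4.68
eef_pos: [446.1, -231.1, 356.3]
tcp_rot: [0.992, 1.567, -0.579]
ft_force: [0.2, 0.4, -2.3]
opening: 0.431
```

```bash
python3 - <<'E'
from h import *
go((536,-48,160))
T=look("top");S=look("side")
a=T["image"][150:275,300:460,::-1]; b=S["image"][170:290,255:415,::-1]
cv2.imwrite("pics/c.png",cv2.resize(np.vstack([a,b]),None,fx=2.4,fy=2.4,interpolation=2))
E
```

```text
grasp [ 446.6 -231.5  185.3] shift [  2.52   8.93 -18.35] turn 0.0 open 0.431 F [ 0.2  0.4 -2.3] t 4.67
```

View pics/c.png

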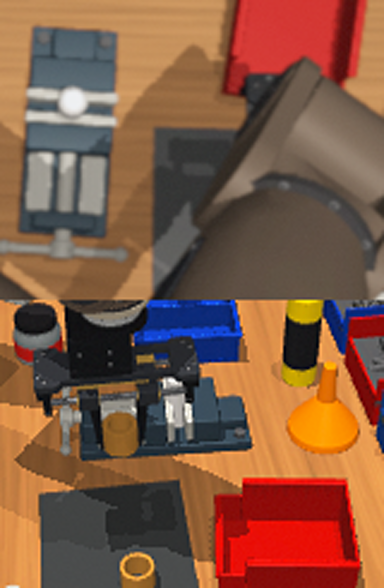

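The bushing is held upright between the pads; the side crop shows it at about (120,432). The wrist hides it from the top camera. Next I move over the pin.

>>> apply_moves(
  series=[
    [1, [0, 4, -6], 0],
    [1, [1, 8, -12], 0],
    [1, [2, 8.9, -17], 0],
    [1, [2.5, 8.9, -18.3], 0],
    [1, [3.5, 8.9, -18.3], 0],
    [1, [4.5, 8.9, -18.3], 0],
    [1, [4.9, 8.9, -18.3], 0],
    [1, [4.9, 8.9, -18.3], 0],
  ],
)

```text
t: 5.78
eef_pos: [535.1, -49.0, 305.4]
tcp_rot: [-1.907, 1.57, 2.804]
ft_force: [-0.0, -0.1, -2.1]
opening: 0.435
```

```bash
python3 - <<'E'
from h import *
go((536,-48,130))
S=look("side"); crop(S,290,150,80,80,7,"pics/d.png")
H=hsv(S); m=(H[...,1]>120)&(H[...,0]<25)&(H[...,2]>50); m[:150]=0;m[225:]=0;m[:,:300]=0;m[:,355:]=0
for st,ce,l in blobs(m): print(st,ce)
print(project(S,[(536,-48,133),(536,-48,107),(536,-48,169)]))
E
```

```text
grasp [535.  -49.  134.4] shift [ 0.44  0.1  -0.1 ] turn -0.001 open 0.435 F [-0.  -0.1 -2.1] t 5.78
[300 150   9  17 130] [303.78461538 157.46153846]
[349 150   6  11  56] [351.89285714 154.53571429]
[300 180  55  31 750] [322.732      198.76933333]
[[327.97182375 193.74844675]
 [328.05546317 199.92055902]
 [327.85237659 184.9339284 ]]
```

View pics/d.png

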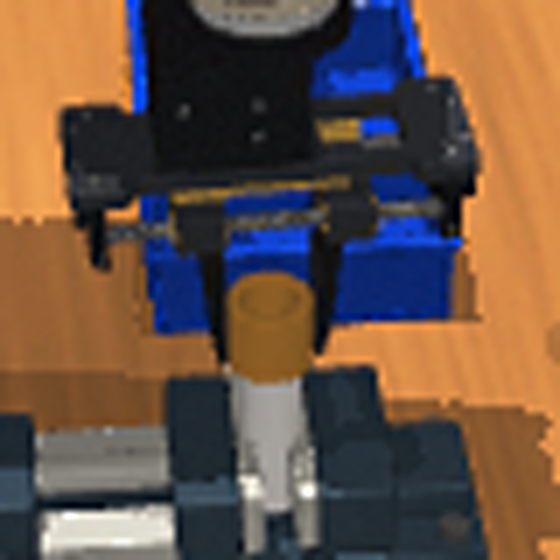

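The bushing sits directly above the pin, with both at about u=270 in the crop. I lower it now.

>>> apply_moves(
  series=[
    [1, [0.2, 0.1, -0.1], 0],
    [1, [0.4, 0.1, -0.1], 0],
    [1, [0.5, 0.1, -0.1], 0],
    [1, [0.5, 0.1, -0.1], 0],
  ],
)

```text
t: 6.32
eef_pos: [536.1, -47.0, 301.3]
tcp_rot: [1.969, 1.57, 0.399]
ft_force: [-2.0, 1.9, 4.8]
opening: 0.434
```

```bash
python3 -c "
from h import *
go((536,-48,130)); print(monitor.state()['moment'])"
```

```text
grasp [536.2 -47.  130.3] shift [ 0.03 -0.02  0.1 ] turn -0.0 open 0.434 F [-2.   1.9  4.8] t 6.33
[ 0.37376927  0.37274462 -0.00412987]
```

>>> apply_moves(
  series=[
    [1, [0.1, -0.05, -0.05], 0],
    [1, [0.15, -0.05, -0.05], 0],
    [1, [0.15, -0.05, -0.05], 0],
  ],
)

```text
t: 6.7
eef_pos: [535.7, -46.5, 300.6]
tcp_rot: [1.565, 1.569, -0.006]
ft_force: [-2.3, 3.5, 13.9]
opening: 0.428
```

```bash
python3 -c "
from h import *
go((634,-298,60),-0.17)"
```

```text
grasp [536.  -46.5 129.6] shift [ 6.98  9.78 25.15] turn 0.17 open 0.428 F [-2.3  3.5 13.9] t 6.7
```

The force rose to 14 N on a further 1.5 mm, so the bushing is blocked on the tip. This is the 27 mm bore (bushing_2), which goes in the scrap bin.

>>> apply_moves(
  series=[
    [1, [-4, 0, 0], 0],
    [1, [-5, 0, 3], 0],
    [1, [-5, 4, 9], 0.1],
    [1, [-5, 7, 15], 0.17],
    [1, [-5, 9.8, 20], 0.17],
    [1, [-5, 9.8, 25.2], 0.17],
    [1, [-5, 9.8, 25.2], 0.17],
    [1, [1, 9.8, 25.2], 0.17],
    [1, [6, 9.8, 25.2], 0.17],
    [1, [9, 9.8, 25.2], 0.17],
    [1, [9.3, 9.8, 25.2], 0.17],
    [1, [9.3, 9.8, 25.2], 0.17],
    [-0.4, [9.3, 9.8, 25.2], 0.17],
    [-0.4, [9.3, 9.8, 25.2], 0.17],
    [-0.4, [9.3, 9.8, 25.2], 0.17],
    [-0.4, [4, 9.8, 25.2], 0.17],
    [-0.4, [-2, 9.8, 25.2], 0.17],
    [-0.4, [-7, 9.8, 25.2], 0.17],
    [-0.4, [-7, 9.8, 25.2], 0.17],
  ],
)

```text
t: 9.07
eef_pos: [633.7, -298.7, 374.2]
tcp_rot: [1.221, 1.563, -0.52]
ft_force: [-0.3, 0.1, -0.7]
opening: 0.702
```

```bash
python3 - <<'E'
from h import *
go((454,-313,26))
S=look("side"); 
H=hsv(S); m=(H[...,1]>100)&(H[...,0]>8)&(H[...,0]<25)&(H[...,2]>50); 
k=m.copy(); k[:240]=0;k[300:]=0;k[:,:298]=0;k[:,410:]=0
for st,ce,l in blobs(k): print("bronze",st,ce, onplane(S,ce,22).round())
m[:,:]=k
E
```

```text
grasp [ 634.9 -299.4  203.2] shift [ 17.6  -17.72   4.36] turn -0.17 open 0.702 F [-0.3  0.1 -0.7] t 9.07
bronze [ 298  240  112   60 1808] [360.59402655 263.18584071] [[ 607. -259.   22.]]
bronze [366 264  14  14 171] [372.50292398 271.33333333] [[ 636. -295.   22.]]
bronze [305 275  15  19 243] [311.88477366 284.08641975] [[ 453. -319.   22.]]
```

The scrap bushing is in the bin at about (636,-295). Now the second bushing.

>>> apply_moves(
  series=[
    [-1, [0, -6, 2], -0.1],
    [-1, [0, -12, 4], -0.17],
    [-1, [0, -17.7, 4.3], -0.17],
    [-1, [3, -17.7, 4.3], -0.17],
    [-1, [8, -17.7, 4.3], -0.17],
    [-1, [8, -17.7, 4.3], -0.17],
  ],
)

```text
t: 9.88
eef_pos: [451.2, -310.8, 286.0]
tcp_rot: [-2.303, 1.563, 2.409]
ft_force: [0.4, 1.2, 0.4]
opening: 0.998
```

```bash
python3 -c "
from h import *
go((453.8,-312.8,26))"
```

```text
grasp [ 450.2 -309.9  115. ] shift [8.89 0.41 0.34] turn -0.0 open 0.998 F [0.4 1.2 0.4] t 9.88
```

>>> apply_moves(
  series=[
    [-1, [2, 0, 0], 0],
    [-1, [2, 0, 0], 0],
    [-1, [2, 0, 0], 0],
  ],
)

```text
t: 10.25
eef_pos: [452.2, -311.2, 270.4]
tcp_rot: [0.938, 1.57, -0.633]
ft_force: [0.2, -0.2, 0.3]
opening: 0.999
```

```bash
python3 -c "
from h import *
go((453.8,-312.8,26))"
```

```text
grasp [ 452.3 -311.3   99.4] shift [7.34 0.14 0.14] turn 0.0 open 0.999 F [ 0.2 -0.2  0.3] t 10.25
```

>>> apply_moves(
  series=[
    [-1, [4, 0.14, 0.14], 0],
    [-1, [6.5, 0.14, 0.14], 0],
    [-1, [7.3, 0.14, 0.14], 0],
    [-1, [7.3, 0.14, 0.14], 0],
    [1, [7.3, 0.14, 0.14], 0],
    [1, [7.3, 0.14, 0.14], 0],
    [1, [7.3, 0.14, 0.14], 0],
    [1, [7.3, 0.14, 0.14], 0],
    [1, [7.3, 0.14, 0.14], 0],
    [1, [7.3, 0.14, 0.14], 0],
    [1, [4, 0.14, 0.14], 0],
    [1, [0, 0.14, 0.14], 0],
    [1, [-5, 0.14, 0.14], 0],
    [1, [-8, 0.14, 0.14], 0],
    [1, [-8, 0.14, 0.14], 0],
  ],
)

```text
t: 12.12
eef_pos: [453.3, -312.5, 350.9]
tcp_rot: [0.865, 1.567, -0.706]
ft_force: [-0.2, -0.5, -2.2]
opening: 0.436
```

```bash
python3 -c "
from h import *
go((535.3,-45.8,145))"
```

```text
grasp [ 453.8 -312.9  179.9] shift [  3.45   8.15 -26.72] turn 0.0 open 0.436 F [-0.2 -0.5 -2.2] t 12.12
```

>>> apply_moves(
  series=[
    [1, [0, 3, -6], 0],
    [1, [0, 6, -12], 0],
    [1, [0, 8.1, -18], 0],
    [1, [0, 8.1, -24], 0],
    [1, [1, 8.15, -26.6], 0],
    [1, [3.4, 8.15, -26.6], 0],
    [1, [3.4, 8.15, -26.6], 0],
    [1, [3.4, 8.15, -26.6], 0],
  ],
)

```text
t: 13.12
eef_pos: [534.9, -46.9, 315.0]
tcp_rot: [-1.865, 1.57, 2.847]
ft_force: [0.7, 0.8, -1.5]
opening: 0.443
```

```bash
python3 - <<'E'
from h import *
go((535.3,-46.5,128))
S=look("side"); crop(S,290,150,80,80,7,"pics/e.png")
E
```

```text
grasp [534.7 -46.9 144. ] shift [ 1.6   0.06 -0.04] turn -0.001 open 0.443 F [ 0.7  0.8 -1.5] t 13.12
```

View pics/e.png

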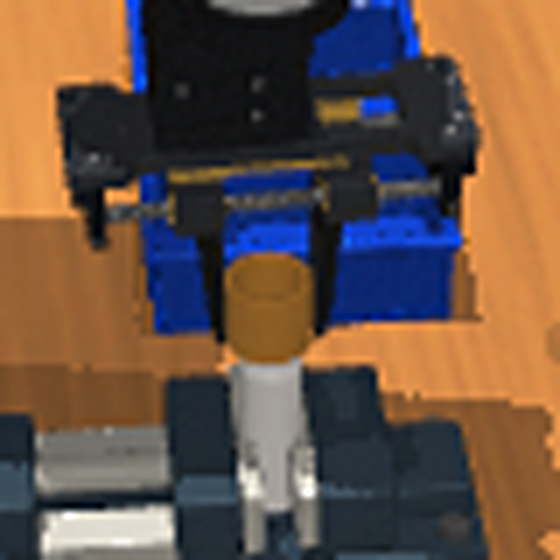

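This one has the wider bore. It sits over the pin at u≈268 against 271 for the pin, about 1 mm off in x. I lower it over the tip.

>>> apply_moves(
  series=[
    [1, [0.5, 0.08, -0.04], 0],
    [1, [1.0, 0.08, -0.04], 0],
    [1, [1.3, 0.08, -0.04], 0],
    [1, [1.6, 0.08, -0.04], 0],
    [1, [1.6, 0.08, -0.04], 0],
  ],
)

```text
t: 13.8
eef_pos: [535.6, -46.1, 299.0]
tcp_rot: [-2.029, 1.57, 2.683]
ft_force: [1.2, 0.2, -1.8]
opening: 0.439
```

```bash
python3 -c "
from h import *
go((535.3,-46.5,118))"
```

```text
grasp [535.5 -46.1 128. ] shift [ 1.   -0.02  0.04] turn -0.0 open 0.439 F [ 1.2  0.2 -1.8] t 13.8
```

>>> apply_moves(
  series=[
    [1, [0.4, 0, 0], 0],
    [1, [0.8, 0, 0], 0],
    [1, [1.2, 0, 0], 0],
    [1, [1.2, 0, 0], 0],
  ],
)

```text
t: 14.3
eef_pos: [535.6, -46.1, 286.8]
tcp_rot: [-1.874, 1.57, 2.838]
ft_force: [0.9, -0.3, -1.7]
opening: 0.441
```

It slides freely. I continue down to just above the jaws and release.

>>> apply_moves(
  series=[
    [1, [0.7, 0, 0], 0],
    [1, [1.4, 0, 0], 0],
    [1, [2.1, 0, 0], 0],
    [1, [2.5, 0, 0], 0],
    [1, [2.5, 0, 0], 0],
    [-0.15, [2.5, 0, 0], 0],
    [-0.15, [2.5, 0, 0], 0],
    [-0.15, [2.5, 0, 0], 0],
    [-0.15, [2.5, 0, 0], 0],
  ],
)

```text
t: 15.42
eef_pos: [535.6, -46.1, 262.3]
tcp_rot: [1.65, 1.571, 0.08]
ft_force: [0.1, 0.2, 0.3]
opening: 0.576
```

```bash
python3 - <<'E'
from h import *
go((535.3,-46.5,90))
S=look("side"); crop(S,290,160,80,80,7,"pics/f.png")
E
```

```text
grasp [535.6 -46.1  91.3] shift [ 0.13 -0.03  0.04] turn 0.0 open 0.576 F [0.1 0.2 0.3] t 15.43
```

View pics/f.png

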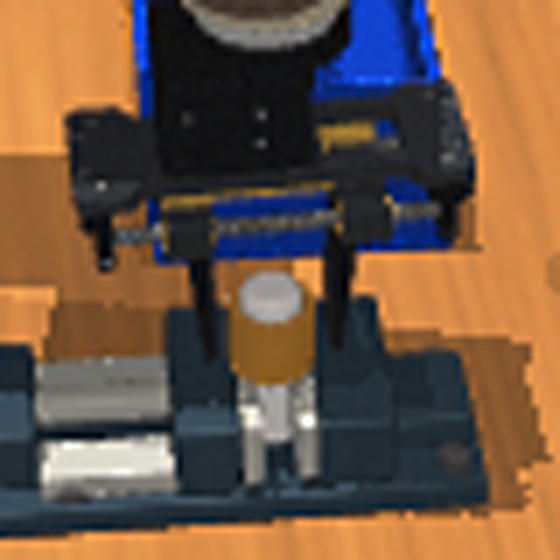

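The bushing is down on the jaws with the pin tip standing out of its bore at crop (270,297). It is the one that fits. I regrasp it, lift it and take it to the tote's empty pocket.

>>> apply_moves(
  series=[
    [-0.15, [0.2, 0, 0], 0],
    [1, [0.2, 0, 0], 0],
    [1, [0.2, 0, 0], 0],
    [1, [0.2, 0, 0], 0],
    [1, [0.2, 0, 0], 0],
    [1, [-2, 0, 0], 0],
    [1, [-5, 0, 0], 0],
    [1, [-9, 0, 0], 0],
    [1, [-11, 0, 0], 0],
    [1, [-11, 1, -6], 0.05],
    [1, [-11, 2, -12], 0.05],
    [1, [-11, 3.6, -18.9], 0.05],
    [1, [-11, 3.6, -18.9], 0.05],
    [1, [-8, 3.6, -18.9], 0.05],
    [1, [-4, 3.6, -18.9], 0.05],
    [1, [-1, 3.6, -18.9], 0.05],
    [1, [-1, 3.6, -18.9], 0.05],
    [1, [-1, 3.6, -18.9], 0.05],
  ],
)

```text
t: 17.73
eef_pos: [571.9, 142.5, 273.3]
tcp_rot: [1.817, 1.57, 0.195]
ft_force: [-0.8, -0.3, -0.8]
opening: 0.439
```

```bash
python3 - <<'E'
from h import *
go((572,143,32),-0.05)
S=look("side");T=look("top")
a=cv2.resize(S["image"][110:250,270:430,::-1],None,fx=4.5,fy=4.5,interpolation=2)
cv2.imwrite("pics/g.png",a)
E
```

```text
grasp [572.1 142.5 102.3] shift [ 7.03 -0.02 -0.04] turn -0.0 open 0.439 F [-0.8 -0.3 -0.8] t 17.73
```

View pics/g.png

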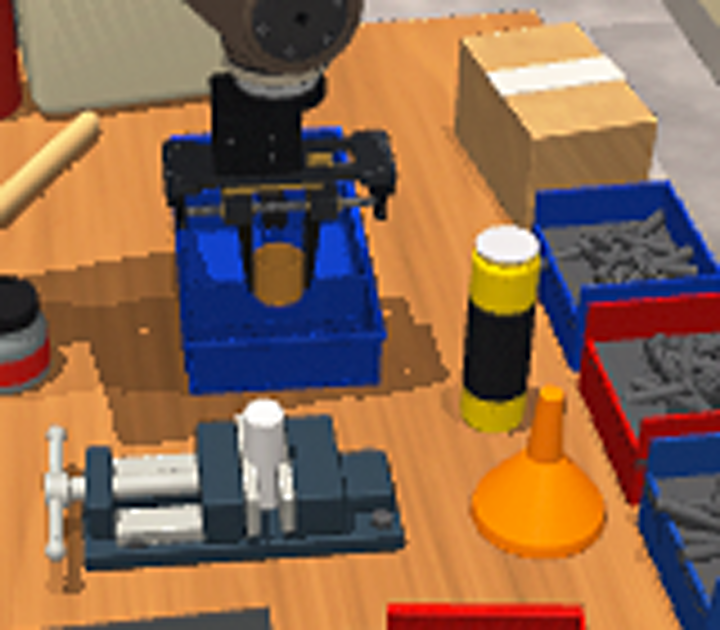

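The bushing hangs over the empty pocket at about crop (278,275). I lower it slowly and release.

>>> apply_moves(
  series=[
    [1, [2, 0, 0], 0],
    [1, [3.5, 0, 0], 0],
    [1, [4.5, 0, 0], 0],
    [1, [4.5, 0, 0], 0],
  ],
)

```text
t: 18.32
eef_pos: [571.6, 142.9, 226.8]
tcp_rot: [-1.478, 1.57, -3.099]
ft_force: [0.7, -0.2, -2.8]
opening: 0.436
```

>>> apply_moves(
  series=[
    [1, [1, 0, 0], 0],
    [1, [2, 0, 0], 0],
    [1, [2.5, 0, 0], 0],
    [1, [2.5, 0, 0], 0],
    [-0.4, [2.5, 0, 0], 0],
    [-0.4, [2.5, 0, 0], 0],
    [-0.4, [2.5, 0, 0], 0],
    [-0.4, [2.5, 0, 0], 0],
  ],
)

```text
t: 19.32
eef_pos: [571.6, 142.9, 202.3]
tcp_rot: [2.277, 1.571, 0.656]
ft_force: [-0.7, 0.3, 0.6]
opening: 0.694
```

>>> apply_moves(
  series=[
    [-0.4, [-3, 0, 0], 0],
    [-0.4, [-8, 0, 0], 0],
    [-0.4, [-13, 0, 0], 0],
    [-0.4, [-18, 0, 0], 0],
    [-0.4, [-18, 0, 6], 0],
    [-0.4, [-18, 0, 12], 0],
    [-0.4, [-18, 0, 18], 0],
    [-0.4, [-18, 0, 18], 0],
    [-0.4, [-18, 0, 18], 0],
  ],
)

```text
t: 20.45
eef_pos: [562.5, -36.8, 382.2]
tcp_rot: [-2.999, 1.571, 1.662]
ft_force: [-0.8, -0.2, -0.5]
opening: 0.695
```

```bash
python3 - <<'E'
from h import *
T=look("top");S=look("side")
a=cv2.resize(T["image"][130:225,140:290,::-1],None,fx=4.5,fy=4.5,interpolation=2)
b=cv2.resize(S["image"][130:200,295:370,::-1],None,fx=2.1,fy=2.1,interpolation=2)
cv2.imwrite("pics/i.png",a)
H=hsv(T);h,s,v=H[...,0],H[...,1],H[...,2]
m=(h>105)&(h<128)&(s>150)
for st,ce,l in blobs(m,1500):
    q=max(cv2.findContours(l.astype(np.uint8),0,2)[0],key=cv2.contourArea); 
    r=cv2.minAreaRect(q)
    if ce[1]>120 and ce[0]<300: print(r,onplane(T,cv2.boxPoints(r),55)[:,:2].round())
m=(s>90)&(v>60)&(h>6)&(h<25); k=m.copy(); m[:]=0; m[150:210,200:275]=k[150:210,200:275]
for st,ce,l in blobs(m): print("bronze",st,ce,onplane(T,ce,35).round())
q=(v<45); q[:160]=0;q[185:]=0;q[:,:175]=0;q[:,245:]=0
for st,ce,l in blobs(q): r=cv2.minAreaRect(np.argwhere(l)[:,::-1].astype(np.float32)); print("grip",r,onplane(T,cv2.boxPoints(r),121)[:,:2].round(1).tolist())
go((579,266,200))
E
```

```text
((211.63870239257812, 175.7961883544922), (125.7353286743164, 60.61349105834961), 4.653351306915283) [[507. 437.]
 [672. 437.]
 [653.  97.]
 [488. 104.]]
bronze [254 174  14  16  87] [260.52873563 181.28735632] [[572. 140.  35.]]
bronze [200 207  34   3  67] [212.82089552 208.35820896] [[494. 265.  35.]]
grasp [562.6 -35.8 211.2] shift [  1.13   0.16 -30.22] turn -0.049 open 0.695 F [-0.1  0.4 -1.2] t 20.55
```

View pics/i.png

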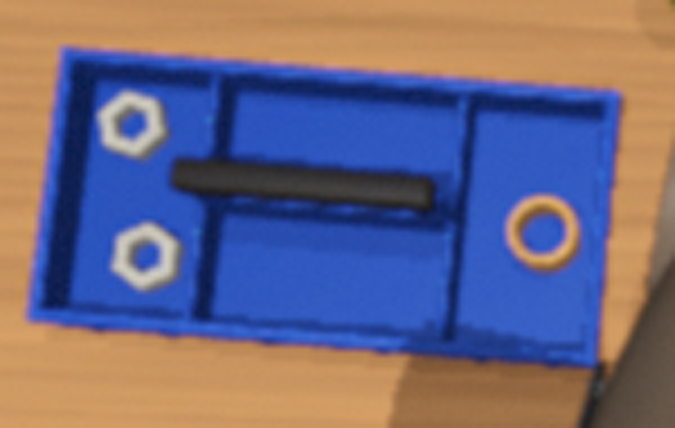

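The bushing stands in the empty pocket at crop (543,232), both nuts are in the other pocket, and the grip is clear, centred at crop (303,182). I move over the grip.

>>> apply_moves(
  series=[
    [-0.4, [0, 0.2, -6], 0],
    [-0.4, [0, 0.2, -12], 0],
    [-0.4, [0, 0.2, -18], 0],
    [-0.4, [0, 0.2, -24], 0],
    [-0.4, [0, 0.2, -30.2], 0],
    [-0.4, [3, 0.2, -30.2], 0],
    [-0.4, [3, 0.2, -30.2], 0],
    [-0.4, [3, 0.2, -30.2], 0],
  ],
)

```text
t: 21.55
eef_pos: [579.7, 264.8, 353.0]
tcp_rot: [2.031, 1.57, 0.411]
ft_force: [1.3, -0.3, 0.4]
opening: 0.702
```

```bash
python3 - <<'E'
from h import *
go((579.5,266,110),-.05)
S=look("side"); crop(S,270,100,120,110,6,"pics/j.png")
E
```

```text
grasp [579.7 264.9 182. ] shift [ 7.2  -0.03 -0.11] turn 0.0 open 0.702 F [ 1.3 -0.3  0.4] t 21.55
```

View pics/j.png

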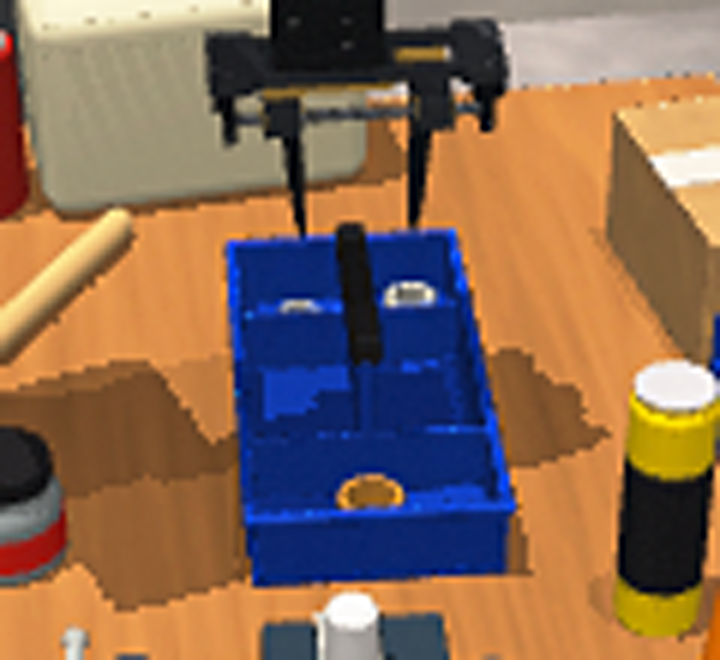

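The fingers at crop x 300 and 415 straddle the bar at x≈355. I descend, grip, and lift slowly.

>>> apply_moves(
  series=[
    [-0.4, [3, 0, -0.1], 0],
    [-0.4, [6, 0, -0.1], 0],
    [-0.4, [7.2, 0, -0.1], 0],
    [-0.4, [7.2, 0, -0.1], 0],
    [1, [7.2, 0, -0.1], 0],
    [1, [7.2, 0, -0.1], 0],
    [1, [7.2, 0, -0.1], 0],
    [1, [7.2, 0, -0.1], 0],
    [1, [7.2, 0, -0.1], 0],
    [1, [7.2, 0, -0.1], 0],
    [1, [7.0, 0, -0.1], 0],
    [1, [6.8, 0, -0.1], 0],
    [1, [6.3, 0, -0.1], 0],
    [1, [5.8, 0, -0.1], 0],
    [1, [5.2, 0, -0.1], 0],
    [1, [5.2, 0, -0.1], 0],
  ],
)

```text
t: 23.6
eef_pos: [579.8, 265.6, 301.0]
tcp_rot: [2.023, 1.57, 0.402]
ft_force: [-0.4, 0.6, -8.5]
opening: 0.208
```

>>> apply_moves(
  series=[
    [1, [-0.8, 0, 0], 0],
    [1, [-1.6, 0, 0], 0],
    [1, [-2.4, 0, 0], 0],
    [1, [-3.2, 0, 0], 0],
    [1, [-4.0, 0, 0], 0],
    [1, [-4.8, 0, 0], 0],
    [1, [-5.6, 0, 0], 0],
    [1, [-6.4, 0, 0], 0],
    [1, [-7.2, 0, 0], 0],
    [1, [-8, 0, 0], 0],
    [1, [-8, 0, 0], 0],
    [1, [-8, 0, 0], 0],
    [1, [-8, 0, 0], 0],
    [1, [-8, 0, 0], 0],
    [1, [-8, 0, 0], 0],
    [1, [-8, 0, 0], 0],
  ],
)

```text
t: 25.6
eef_pos: [579.8, 265.6, 380.2]
tcp_rot: [-2.188, 1.571, 2.475]
ft_force: [-0.4, 0.1, -8.2]
opening: 0.211
```

```bash
python3 - <<'E'
from h import *
s=monitor.state(); print(s["moment"],s["qvel"].round(4)); go((579.5,266,210),-.05)
S=look("side"); cv2.imwrite("pics/k.png",cv2.resize(S["image"][80:330,200:460,::-1],None,fx=2.3,fy=2.3,interpolation=2))
E
```

```text
[-0.16750659  0.06805873 -0.00896171] [ 0.0005 -0.001  -0.0001 -0.0006  0.0011 -0.0017]
grasp [579.7 265.6 209.2] shift [-0.08 -0.03 -0.04] turn -0.0 open 0.211 F [-0.4  0.1 -8.2] t 25.6
```

View pics/k.png

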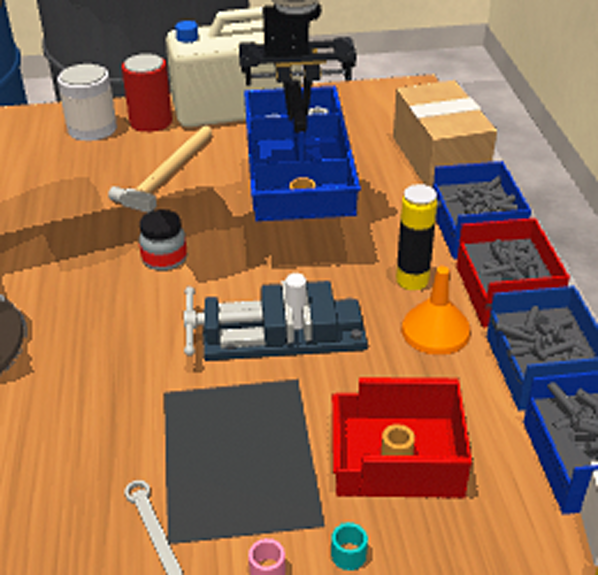

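```bash
python3 - <<'E'
from h import *
S=look("side"); y=-0.05; c,s=np.cos(y),np.sin(y)
P=[(579.5+c*a-s*b,266+s*a+c*b,z) for a,b,z in((-80,-165,100),(80,-165,100),(-80,-165,155),(80,-165,155),(-80,165,155),(80,165,155))]
print(((project(S,P)-[200,80])*2.3).round(0).tolist())
E
```

```text
[[254.0, 220.0], [355.0, 215.0], [252.0, 191.0], [357.0, 185.0], [245.0, 89.0], [333.0, 85.0]]
```

The projected corners of a level tote at 100 mm agree with the picture within about 3 crop pixels. I hand the job in.

```bash
python3 -c "
from cell import job; print(job.job_done())"
```

```text
the job is handed in; nothing more can be done
None
```

I tried both bushings on the gauge pin and put each one away. The job is handed in with the gripper holding the tote about 100 mm above the bench; the robot gave no verdict.

- **First bushing (27 mm bore):** it stopped on the pin tip, with the force rising to about 14 N. It went into the red scrap bin, and the last picture shows it there.
- **Second bushing (32 mm bore):** it slid down to the vice jaws. It went into the tote's empty -y pocket.
- **Tote:** the gripper closed on the 20 mm grip bar and carries about 8.2 N, roughly the expected load. The joints were practically still, at or below 0.002 rad/s. The tote's corners matched a level tote within about 3 crop pixels, roughly 1 degree.
- **Other things:** the bushing is visible in its pocket in the last picture and both nuts looked to be in theirs. The can, funnel, hammer, spanner and tin looked undisturbed; I judged that by eye and did not measure it.

No check failed. The top and side views disagreed by up to about 4 mm on the y of the pin and the second bushing. Neither placing was affected.

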